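# Refit a cup holder on the rotary sealer

### The arm

A 6-joint arm with a two-finger parallel gripper is mounted at the origin on the work surface. World frame = base frame: x ahead of the robot, y to its left, z up, the work surface at z = 0. Lengths are in m, angles in rad, forces in N, time in s.
With the tool pointing down it reaches from about 0.3 to 0.875 m from the base axis. Payload 6.4 kg.
Tool frame: the origin (TCP) lies midway between the tips of the shut fingers; the grasp point (between the pads) lies 19 mm behind it; z points along the fingers, y is the line along which they close (so a half turn about z gives the same grasp; the last joint's range is limited). The gripper opens to 85 mm and grips with 20 to 120 N. Pads are 22 mm wide; open, the fingers measure 114 mm over their backs; the gripper's body (76 mm by 85 mm) begins 54 mm behind the grasp point. The pads swing forward as they close: fully open they stand 13 mm farther back than shut.
Start: joints at [-1.427, 0.181, 1.607, -0, 1.354, -0.206], TCP at [0.197, -0.54, 0.231] pointing down, gripper open.
Joint ranges: [-2.99, 2.99], [-0.89, 2.07], [0.3, 2.58], [-1.14, 4.28], [0, 2.63], [-3.12, 3.12]. Speed limits (rad/s): [2.57, 2.57, 3.01, 3.14, 3.14, 3.14].

### API

Orientations are given as a unit quaternion [w, x, y, z].
In Python, from bench import * gives the robot as it stands.
- The arm moves only by the tool play_rows, never from a script. Its argument "plan" is a list of rows, each a list of 3 entries, a list of its own where there are three numbers: the finger opening in mm, from 0 to 85.4, then the shift along the tool's x, y, z normalised to -1 to 1, where 1 is 40 cm, then the turn about the tool's z normalised to -1 to 1, where 1 is pi rad. A call has 1 to 10 rows; each row is the pose to reach, as a shift and turn from the pose commanded when the call began, along the tool's axes at that moment, turning the shorter way round; what a row does not reach only later rows make up. A row lasts 1/10 s, in which the tool goes at most 50 mm and 8.59 degrees, less where a joint would pass 70% of its speed; a pose out of reach is approached as far as the arm can. A call with a number of a shift or a turn outside -1 to 1 is refused whole. A call with a gripper value outside its range is refused whole. The fingers move at their own pace and stop on an object; the grip force is fixed at half the most. Time passes only in rows, so rows that repeat a pose let the fingers close. It gives the time, the measured TCP pose, the force, the opening and the grip force at its end, in the units of the state.
- get_obs(): the state, without advancing time (a new reading comes with each control period).
- camera(name): name is "scene" or "top"; returns a dict with "image" (420x560x3 uint8, red, green, blue), "range_z" (420x560 float32, m along the optical axis (not along the pixel's ray), 0 where there is no reading), "intrinsics" (3x3 intrinsics, pixels), "rvec" (rotation vector, rad) and "tvec" (3), from world to camera coordinates, as OpenCV has them. Camera axes: x right, y down, z forward; pixel columns grow to the right and rows downward; lengths in m; the calibration is good to about 2 mm. A picture is of the moment at which its call begins.
- hand_in(): hands the job in; it is judged then, once.
Trained networks look in a picture, given as the dict that the camera call returned (one of the last four; its "shot" number tells which), for a name from the list of things; names that differ only in an ending like _2 or _b are one class to them, and where a whole thing is asked for, a point or a joint stands for the part that bears it (a point fixed in the world has none). Each returns a list of dicts, best first, with "conf" (0 to 1); they miss things now and then, are a little off and sometimes report something else, mostly with a low value. They report only what shows in the picture. A call takes as long as a camera call.
- search_frame(picture, label): "rect" ([centre column, centre row, width, height] in pixels, round what is visible of it).
- masks_of(picture, label): "mask" (420x560 bool, what is visible of it) and "rect" ([centre column, centre row, width, height] in pixels, round what is visible of it).
The state is a dict: "time_s": time; "q": joint angles; "dq": joint speeds; "joint_efforts": joint torques, N m; "eef_pos": TCP position; "eef_rot": TCP orientation; "wrist_force": force on the tool from outside, world axes, zero at the start; "torque": the same for the moment, N m; "opening": opening from 0.0 (shut) to 1.0 (fully open); "grasp_force": force on a finger pad.
Only numpy, scipy, OpenCV 4.12 (cv2) and the standard library are available. Lean on these libraries where they do the work, as an engineer would, in place of code of your own. Each camera call takes 0.05 s, during which the arm holds its last target. There are 200 camera calls.

### The job

One cup holder is missing from the rotary table of the cup sealer. Push the slim spare sleeve upright and fully home onto the bare spigot, then turn the table clockwise (seen from above) by one click, no further, so that this sleeve stops under the sealing head. Let go, and leave the wide sleeve, the sauce tub and the bottle standing where they are.

Things in the scene. Friction and masses are not known exactly. Their poses are not given: they have to be found in the camera images.
- sleeve: Slim loose steel tube standing upright on the bench, open at both ends: outside diameter 52 mm, bore 42 mm, 80 mm tall, 0.2 to 0.35 kg. Origin at the centre of its underside, z along the tube. Its place on the bench swaps with those of the wide sleeve and the tub.
- sealer: Fixed sealing machine, steel base 270 by 370 mm and 40 mm high (-135 to 235 mm in its y); origin on the bench under the rotary table's axis, -x roughly towards the robot. A 50 mm square column stands 195 mm from the axis on the +y side; from it a beam reaches back in, carrying the sealing head, up to 340 mm high.
- table_axis (a point): On the axis of the rotary table, on its upper face, 60 mm above the bench. Aluminium disc, diameter 236 mm, with a 44 mm hub rising 20 mm and four dark steel spigots 80 mm from the axis, 90 degrees apart: three carry fixed sleeves like the loose one (tops 140 mm above the bench); the one at the front (sealer -x) is bare.
- spigot_foot (a point): Foot of the bare spigot, on its axis, on the upper face of the rotary table (60 mm above the bench); turns with the table. The spigot is 38.4 mm in diameter and 45 mm tall, its top 12 mm tapering to 24 mm. Home, the sleeve's underside rests on the table's face here.
- handle_top (a point): Centre of the top of the black upright handle post that turns with the table: 24 mm in diameter, 70 mm tall, top 130 mm above the bench, 140 mm from the table's axis on a flat arm outside the disc. At the start it stands between the bare spigot and the right-hand (-y) holder.
- head (a point): Centre of the lower face of the sealing head, a 60 mm disc 178 mm above the bench, over the left-hand (+y) station, 80 mm from the axis. It does not move.
- turret (a joint): Angle of the rotary table in rad, growing clockwise seen from above. It clicks softly at 0 (start), 1.571 (bare spigot's station under the head) and 3.142; about 4 to 6 N at the handle carry it half way to the next click, and it then pulls itself in.
- wide_sleeve: Wide loose steel ring, outside diameter 76 mm, bore 66 mm, 50 mm tall, for another cup size: leave it. Origin at the centre of its underside.
- tub: Lidded tub of brown sauce, 94 mm across the lid, 42 mm tall: leave it. Origin at the centre of its underside.
- sanitizer: White bottle, diameter 64 mm, 180 mm tall, on the left: leave it. Origin at the centre of its underside.

How it is judged:
On the way, in this order (a step that is already met when the one before it is completed fails the run):
1. the slim sleeve is fully home on the bare spigot, before the table is turned (horizontal distance between sleeve and spigot_foot below 0.005 m and z of sleeve in the frame of spigot_foot between -0.004 and 0.004 m and angle between sleeve's own z axis and vertical below 0.07 rad and value of joint turret below 0.4 rad), for 0.2 s.
2. the table is turned one click clockwise with the sleeve on it (horizontal distance between sleeve and spigot_foot below 0.005 m and z of sleeve in the frame of spigot_foot between -0.004 and 0.004 m and angle between sleeve's own z axis and vertical below 0.07 rad and value of joint turret between 1.43 and 1.71 rad), for 0.2 s.
At the end, for the whole second after the job is handed in: The slim sleeve stands on the once bare spigot, centred within 5 mm, its underside within 4 mm of the table's face, tilted less than 4 degrees; the table rests within 0.14 rad of its second click (1.571), the sleeve within 18 mm of the axis of the sealing head; all at rest and released (all of step 2 and horizontal distance between sleeve and head below 0.018 m and velocity of joint turret between -0.05 and 0.05 rad/s and linear speed of sleeve below 0.02 m/s); the robot touches nothing.
It fails at once if the table is turned well past the second click (value of joint turret above 2.1 rad).
It fails at once if the wide sleeve is shifted more than 40 mm or tipped over (distance of wide_sleeve from where it was at the start of the episode above 0.04 m or angle between wide_sleeve's own z axis and vertical above 0.5 rad).
It fails at once if the tub is shifted more than 40 mm or tipped over (distance of tub from where it was at the start of the episode above 0.04 m or angle between tub's own z axis and vertical above 0.5 rad).
It fails at once if the bottle is shifted more than 40 mm or tipped over (distance of sanitizer from where it was at the start of the episode above 0.04 m or angle between sanitizer's own z axis and vertical above 0.5 rad).
It also fails if it takes over 61 s, if anything falls off the work surface, if the arm or the gripper's body presses on something with over 40 N, if the wrist force passes 120 N, or if a joint passes its speed limit or range.

## Working session

There is one attempt and no reset: what is moved stays moved. The work goes in short steps, Python scripts to look and compute and a tool call to move; the robot and the scene stay as the last step left them, time stands still between calls to the robot, and variables do not carry over. Pictures are saved under pics/ and viewed, at most 10 in all, crops included, and the job is handed in when it is done.

Besides the shell and the picture viewer there is one more tool, called after "Request:" by a JSON object that holds its "fn" and its "kwargs", one argument or row to a line. play_rows: Moves the arm, as the interface text tells. Its arguments: {"type":"object","properties":{"plan":{"type":"array","items":{"type":"array"}}},"required":["plan"]}

```bash
mkdir -p pics
cat > h.py <<'E'
from bench import *
import numpy as np, cv2
def pts(p):
    K=np.array(p["intrinsics"]);R=cv2.Rodrigues(np.array(p["rvec"],float))[0];t=np.array(p["tvec"],float).ravel()
    z=p["range_z"];v,u=np.mgrid[:z.shape[0],:z.shape[1]]
    c=np.stack([(u-K[0,2])/K[0,0]*z,(v-K[1,2])/K[1,1]*z,z],-1)
    return (c-t)@R
def circ(xy):
    A=np.c_[2*xy,np.ones(len(xy))];s=np.linalg.lstsq(A,(xy**2).sum(1),rcond=None)[0]
    return s[:2],np.sqrt(s[2]+s[:2]@s[:2])
E
python3 - <<'E'
from h import *
o=get_obs();print(o["time_s"],o["eef_pos"],o["eef_rot"],o["opening"])
ims=[]
for n in("scene","top"):
    p=camera(n);P=pts(p);ims.append(p["image"]);cv2.imwrite(f"pics/{n}0.png",p["image"][:,:,::-1])
    for l in("sleeve","wide_sleeve","tub","sanitizer","handle_top","spigot_foot","sealer"):
        for d in masks_of(p,l)[:5]:
            m=d["mask"]&(p["range_z"]>0);q=P[m]
            if len(q)<5: continue
            zt=np.percentile(q[:,2],97);top=q[abs(q[:,2]-zt)<.004]
            c=cv2.minEnclosingCircle(top[:,:2].astype(np.float32))
            print(n,l,round(d["conf"],2),np.round(d["rect"]),len(q),"ztop",zt.round(3),"mid",((top.min(0)+top.max(0))/2).round(3),np.round(c[0],3),round(c[1],3))
E
```

```text
0.0 [ 0.19697611 -0.53961974  0.2303819 ] [-8.71293878e-04  9.84741721e-01  1.74020064e-01  1.66882557e-05] 0.9986749857654025
scene sleeve 0.94 [190. 291.  28.  41.] 877 ztop 0.079 mid [ 0.415 -0.212  0.079] [ 0.415 -0.211] 0.027
scene sleeve 0.51 [315. 134.  22.  59.] 974 ztop 0.177 mid [0.347 0.45  0.177] [0.349 0.449] 0.017
scene wide_sleeve 0.94 [220. 342.  36.  46.] 1176 ztop 0.05 mid [ 0.548 -0.27   0.049] [ 0.549 -0.27 ] 0.039
scene wide_sleeve 0.55 [153. 359.  50.  48.] 1798 ztop 0.043 mid [ 0.471 -0.381  0.043] [ 0.471 -0.381] 0.048
scene tub 0.61 [154. 359.  50.  49.] 1775 ztop 0.043 mid [ 0.471 -0.381  0.043] [ 0.471 -0.381] 0.048
scene sanitizer 0.66 [316. 135.  19.  59.] 882 ztop 0.177 mid [0.348 0.447 0.177] [0.346 0.446] 0.016
scene handle_top 0.66 [324. 250. 109.  92.] 6482 ztop 0.138 mid [0.66  0.051 0.138] [0.628 0.051] 0.104
scene spigot_foot 0.55 [321. 250. 113.  93.] 6597 ztop 0.138 mid [0.659 0.052 0.138] [0.631 0.052] 0.105
scene sealer 0.73 [330. 218. 155. 224.] 15946 ztop 0.32 mid [0.608 0.184 0.32 ] [0.617 0.184] 0.089
top sleeve 0.46 [354. 226.  21.  19.] 
[... 277 characters left out ...]
eve 0.49 [369. 184.  24.  25.] 215 ztop 0.054 mid [ 0.544 -0.269  0.053] [ 0.544 -0.269] 0.037
top tub 0.86 [407. 207.  26.  26.] 587 ztop 0.049 mid [ 0.467 -0.379  0.049] [ 0.468 -0.378] 0.045
top sanitizer 0.84 [151. 250.  31.  17.] 442 ztop 0.182 mid [0.344 0.449 0.182] [0.343 0.449] 0.014
top sanitizer 0.56 [370. 185.  24.  29.] 255 ztop 0.054 mid [ 0.544 -0.269  0.055] [ 0.544 -0.268] 0.038
top handle_top 0.88 [274. 163.  76.  71.] 3753 ztop 0.14 mid [0.629 0.044 0.14 ] [0.613 0.03 ] 0.122
top spigot_foot 0.96 [275. 163.  73.  75.] 3624 ztop 0.138 mid [0.629 0.042 0.138] [0.613 0.03 ] 0.122
top sealer 0.87 [255. 166. 131.  96.] 9056 ztop 0.336 mid [0.597 0.247 0.337] [0.596 0.248] 0.033
```

Run:
```python
from h import *
def circmin(pt,r,init):
    from scipy.optimize import least_squares
    f=lambda c:np.hypot(*(pt-c).T)-r
    s=least_squares(f,init,loss="soft_l1",f_scale=.001);return s.x
for n in("scene","top"):
    p=camera(n);P=pts(p);ok=p["range_z"]>0
    np.savez(f"{n}.npz",P=P,ok=ok)
    q=P[ok&(P[...,0]>.45)&(P[...,0]<.85)&(abs(P[...,1]-.05)<.17)]
    for a,b in((.05,.07),(.074,.087),(.098,.112),(.124,.134),(.134,.146)):
        s=q[(q[:,2]>a)&(q[:,2]<b)]
        # cluster
        img=np.zeros((400,400),np.uint8);ix=((s[:,:2]-[.45,-.15])*1000).astype(int)
        k=(ix>=0).all(1)&(ix<400).all(1);img[ix[k,0],ix[k,1]]=255
        lab=cv2.connectedComponents(cv2.dilate(img,np.ones((9,9))))[1]
        for i in range(1,lab.max()+1):
            c=s[k][lab[ix[k,0],ix[k,1]]==i]
            if len(c)>8: print(n,a,b,len(c),"min",c.min(0).round(3),"max",c.max(0).round(3),"mean",c.mean(0).round(4),"med z",np.median(c[:,2]).round(4))
    im=p["image"][:,:,::-1]
    c=im[180:400,120:400] if n=="scene" else im[110:250,190:440]
    cv2.imwrite(f"pics/{n}1.png",cv2.resize(c,None,fx=2.8 if n=="scene" else 3.2,fy=2.7 if n=="scene" else 3.2,interpolation=cv2.INTER_CUBIC))
```

```text
scene 0.05 0.07 3676 min [ 0.507 -0.076  0.05 ] max [0.743 0.171 0.07 ] mean [0.6285 0.028  0.0588] med z 0.0586
scene 0.074 0.087 58 min [0.535 0.019 0.074] max [0.567 0.051 0.087] mean [0.5538 0.0282 0.081 ] med z 0.081
scene 0.074 0.087 43 min [ 0.538 -0.073  0.074] max [ 0.556 -0.055  0.087] mean [ 0.5494 -0.0666  0.0806] med z 0.0799
scene 0.074 0.087 77 min [0.591 0.104 0.074] max [0.639 0.138 0.087] mean [0.6194 0.1137 0.0807] med z 0.0806
scene 0.074 0.087 124 min [0.605 0.036 0.074] max [0.647 0.076 0.083] mean [0.6299 0.0576 0.0783] med z 0.0784
scene 0.074 0.087 84 min [ 0.622 -0.052  0.074] max [ 0.665 -0.013  0.087] mean [ 0.6481 -0.0427  0.0804] med z 0.0808
scene 0.074 0.087 89 min [0.682 0.038 0.074] max [0.731 0.071 0.087] mean [0.7113 0.0477 0.0802] med z 0.0797
scene 0.098 0.112 88 min [0.532 0.026 0.098] max [0.561 0.054 0.106] mean [0.5481 0.0386 0.1025] med z 0.1029
scene 0.098 0.112 46 min [ 0.537 -0.073  0.098] max [ 0.556 -0.058  0.112] mean [ 0.5483 -0.0677  0.1049] med z 0.1052
scene 0.098 0.112 87 min [0.59  0.104 0.098] max [0.639 0.135 0.112] mean [0.619
[... 2790 characters left out ...]
[0.5892 0.1249 0.1284] med z 0.1284
top 0.124 0.134 12 min [ 0.61  -0.049  0.126] max [ 0.626 -0.001  0.133] mean [ 0.616  -0.0232  0.1301] med z 0.129
top 0.124 0.134 15 min [0.674 0.048 0.124] max [0.694 0.089 0.133] mean [0.6809 0.0693 0.129 ] med z 0.1289
top 0.124 0.134 16 min [0.712 0.054 0.124] max [0.726 0.086 0.134] mean [0.7208 0.0692 0.1298] med z 0.1305
top 0.134 0.146 24 min [0.584 0.109 0.136] max [0.606 0.15  0.145] mean [0.5914 0.1265 0.1401] med z 0.1398
top 0.134 0.146 75 min [ 0.61  -0.049  0.134] max [ 0.661 -0.001  0.144] mean [ 0.6358 -0.0254  0.1386] med z 0.1383
top 0.134 0.146 71 min [0.675 0.044 0.134] max [0.726 0.092 0.145] mean [0.6998 0.0667 0.1391] med z 0.1392
```

View pics/scene1.png

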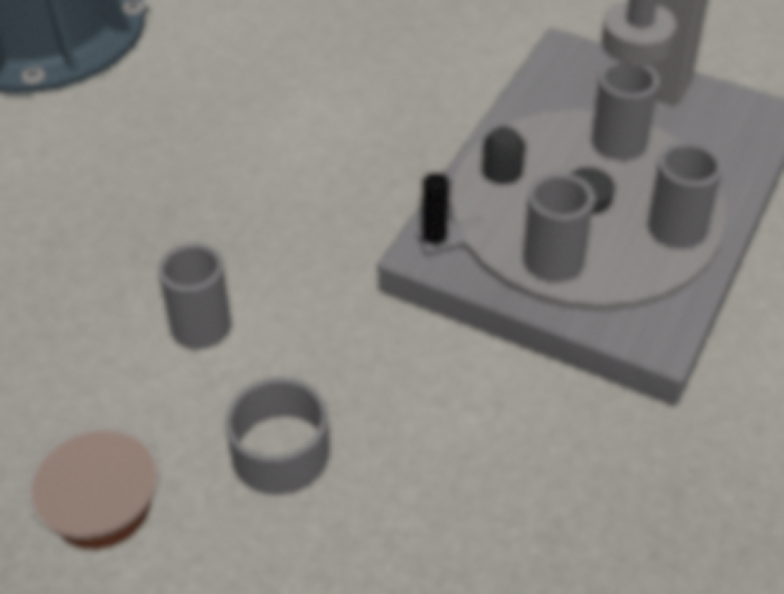

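View pics/top1.png

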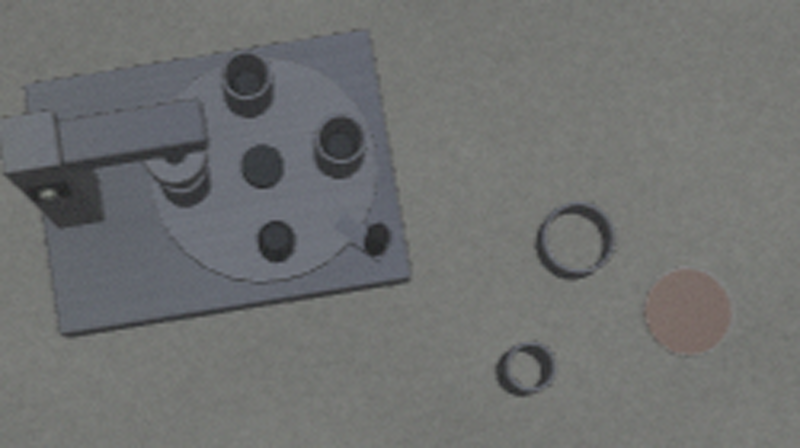

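```bash
cat >> h.py <<'E'
from scipy.spatial.transform import Rotation as Ro
def shift(*targets):
    o=get_obs();w,x,y,z=o["eef_rot"];R=Ro.from_quat([x,y,z,w])
    print("t",o["time_s"],np.round(o["eef_pos"],4),"heading",np.degrees(np.arctan2(*R.as_matrix()[[1,0],0])).round(2),"F",np.round(o["wrist_force"],1))
    for t in targets: print(t,np.round(R.inv().apply(np.array(t)-o["eef_pos"])/.4,4))
E
python3 - <<'E'
from h import *
shift((.4125,-.21,.16),(.4125,-.21,.045))
E
```

```text
t 0.9 [ 0.1971 -0.5402  0.2313] heading 20.04 F [-0.4  0.   0.1]
(0.4125, -0.21, 0.16) [ 0.7889 -0.591   0.1782]
(0.4125, -0.21, 0.045) [ 0.7889 -0.591   0.4657]
```

Request:
{"fn": "play_rows", "kwargs": {
  "plan": [
    [85,[0.789,-0.591,0.1],0],
    [85,[0.789,-0.591,0.1],0],
    [85,[0.789,-0.591,0.1],0],
    [85,[0.789,-0.591,0.1],0],
    [85,[0.789,-0.591,0.1],0],
    [85,[0.789,-0.591,0.1],0],
    [85,[0.789,-0.591,0.1],0],
    [85,[0.789,-0.591,0.1],0],
    [85,[0.789,-0.591,0.178],0],
    [85,[0.789,-0.591,0.178],0]
  ]
}}

```text
time_s: 1.9
eef_pos: [0.4112, -0.2069, 0.1571]
eef_rot: [-0.002, 0.984, 0.176, -0.002]
wrist_force: [-0.7, 0.6, 0.5]
opening: 0.996
grasp_force: 0.0
```

Run:
```python
from h import *
shift((.4125,-.21,.16),(.4125,-.21,.045))
p=camera("scene");cv2.imwrite("pics/s2.png",cv2.resize(p["image"][150:370,90:370,::-1],None,fx=2.8,fy=2.7))
```

```text
t 1.9 [ 0.4112 -0.2069  0.1571] heading 20.24 F [-0.7  0.6  0.5]
(0.4125, -0.21, 0.16) [ 0.0004  0.0083 -0.0072]
(0.4125, -0.21, 0.045) [0.0012 0.0099 0.2803]
```

View pics/s2.png

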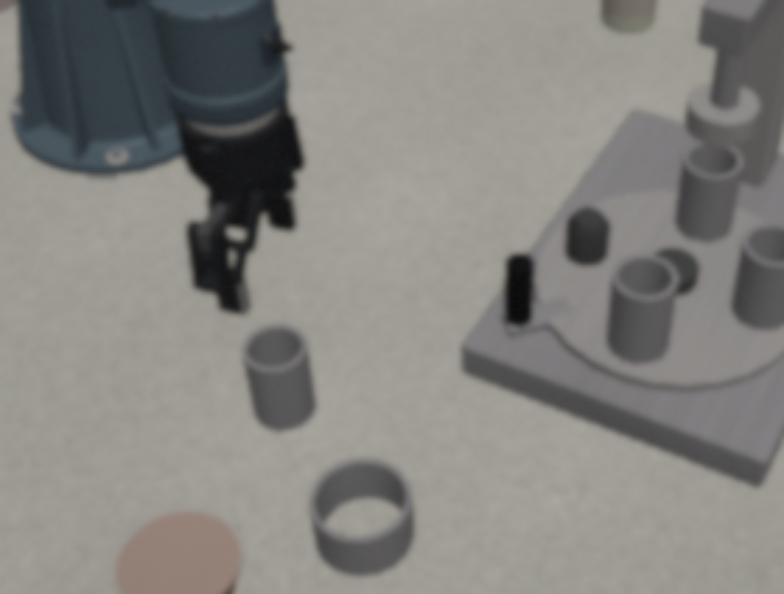

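Request:
{"fn": "play_rows", "kwargs": {
  "plan": [
    [85,[0,0,0.05],0],
    [85,[0,0,0.12],0],
    [85,[0,0,0.18],0],
    [85,[0,0,0.23],0],
    [85,[0,0,0.265],0],
    [85,[0,0,0.29],0],
    [85,[0,0,0.29],0],
    [85,[0,0,0.29],0]
  ]
}}

```text
time_s: 2.75
eef_pos: [0.4129, -0.2109, 0.0449]
eef_rot: [0.0, 0.985, 0.173, 0.0]
wrist_force: [0.3, 0.4, 0.3]
opening: 0.997
grasp_force: 0.0
```

Run:
```python
from h import *
shift((.4125,-.21,.045))
p=camera("top");cv2.imwrite("pics/t3.png",cv2.resize(p["image"][180:270,300:420,::-1],None,fx=6,fy=6))
```

```text
t 2.75 [ 0.4129 -0.2109  0.0449] heading 19.98 F [0.3 0.4 0.3]
(0.4125, -0.21, 0.045) [-0.0001 -0.0025 -0.0002]
```

View pics/t3.png

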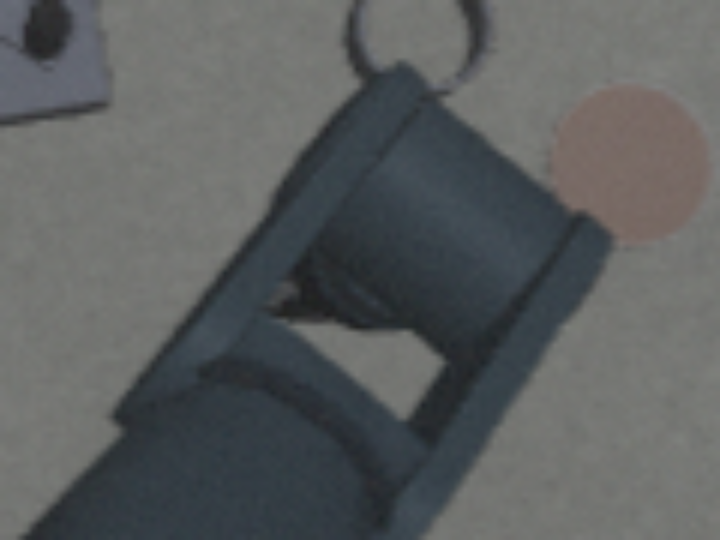

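The top view shows the wrist hiding the sleeve (crop about 400,200), nothing struck. Now close.

Request:
{"fn": "play_rows", "kwargs": {
  "plan": [
    [40,[0,0,0],0],
    [40,[0,0,0],0],
    [40,[0,0,0],0],
    [40,[0,0,0],0],
    [40,[0,0,0],0],
    [40,[0,0,0],0],
    [40,[0,0,-0.05],0],
    [40,[0,0,-0.15],0],
    [40,[0,0,-0.25],0],
    [40,[0,0,-0.35],0]
  ]
}}

```text
time_s: 3.8
eef_pos: [0.412, -0.2093, 0.1852]
eef_rot: [-0.0, 0.985, 0.174, -0.0]
wrist_force: [1.2, -0.6, -3.5]
opening: 0.596
grasp_force: 63.5
```

Run:
```python
from h import *
o=get_obs();print(o["opening"]*85.4,o["grasp_force"])
shift((.5455,.04,.19),(.5455,.04,.15))
```

```text
50.9206714207765 63.51301498711109
t 3.8 [ 0.412  -0.2093  0.1852] heading 20.06 F [ 1.2 -0.6 -3.5]
(0.5455, 0.04, 0.19) [ 0.5273 -0.471  -0.0118]
(0.5455, 0.04, 0.15) [ 0.5274 -0.4709  0.0882]
```

Request:
{"fn": "play_rows", "kwargs": {
  "plan": [
    [40,[0.05,-0.05,-0.02],0],
    [40,[0.15,-0.13,-0.02],0],
    [40,[0.24,-0.21,-0.02],0],
    [40,[0.32,-0.29,-0.02],0],
    [40,[0.4,-0.36,-0.02],0],
    [40,[0.46,-0.42,-0.02],0],
    [40,[0.505,-0.455,-0.02],0],
    [40,[0.527,-0.471,-0.02],0],
    [40,[0.527,-0.471,-0.02],0],
    [40,[0.527,-0.471,-0.02],0]
  ]
}}

```text
time_s: 4.8
eef_pos: [0.5454, 0.0386, 0.1917]
eef_rot: [0.0, 0.985, 0.174, -0.001]
wrist_force: [-0.7, -0.7, -3.0]
opening: 0.6
grasp_force: 63.5
```

Run:
```python
from h import *
shift((.5455,.04,.19))
from scipy.optimize import least_squares
for n in("scene","top"):
    p=camera(n);P=pts(p);ok=p["range_z"]>0
    q=P[ok&(P[...,0]>.5)&(P[...,0]<.6)&(abs(P[...,1]-.04)<.05)]
    # sleeve wall below fingers (bottom ~0.147)
    for a,b in((.135,.142),(.142,.15),(.15,.158),(.158,.166)):
        s=q[(q[:,2]>a)&(q[:,2]<b)]
        if len(s)<15: print(n,a,len(s));continue
        f=lambda c:np.hypot(s[:,0]-c[0],s[:,1]-c[1])-.026
        r=least_squares(f,(.5455,.04),loss="soft_l1",f_scale=.001)
        print(n,a,b,len(s),r.x.round(4),np.abs(f(r.x)).mean().round(4))
    s=q[(q[:,2]>.065)&(q[:,2]<.09)]
    if len(s)>15:
        f=lambda c:np.hypot(s[:,0]-c[0],s[:,1]-c[1])-.0192
        r=least_squares(f,(.5455,.04),loss="soft_l1",f_scale=.001);print(n,"spigot",len(s),r.x.round(4),np.abs(f(r.x)).mean().round(4))
    im=p["image"][:,:,::-1]
    c=im[170:320,240:440] if n=="scene" else None
    if n=="scene": cv2.imwrite("pics/s4.png",cv2.resize(c,None,fx=4,fy=4,interpolation=cv2.INTER_CUBIC))
# same fit on earlier frames
for n in("scene","top"):
    d=np.load(n+".npz");q=d["P"][d["ok"]]
    for nm,c0,rad,a,b in(("spigot",(.5455,.04),.0192,.065,.09),("sleeve",(.4125,-.21),.026,.02,.07)):
        s=q[(np.hypot(*(q[:,:2]-c0).T)<.04)&(q[:,2]>a)&(q[:,2]<b)]
        if len(s)<10: continue
        f=lambda c:np.hypot(s[:,0]-c[0],s[:,1]-c[1])-rad
        r=least_squares(f,c0,loss="soft_l1",f_scale=.001);print(n,"orig",nm,len(s),r.x.round(4),np.abs(f(r.x)).mean().round(4))
```

```text
t 4.8 [0.5454 0.0386 0.1917] heading 20.04 F [-0.7 -0.7 -3. ]
(0.5455, 0.04, 0.19) [ 0.0013 -0.0032  0.0043]
scene 0.135 0
scene 0.142 0.15 36 [0.5459 0.0379] 0.0009
scene 0.15 0.158 53 [0.5462 0.0378] 0.0009
scene 0.158 0.166 52 [0.5462 0.0372] 0.0008
scene spigot 116 [0.5461 0.0415] 0.0009
top 0.135 0
top 0.142 1
top 0.15 6
top 0.158 5
top spigot 26 [0.5401 0.0354] 0.0091
scene orig spigot 117 [0.5462 0.0415] 0.0011
scene orig sleeve 498 [ 0.4147 -0.2114] 0.0023
top orig spigot 38 [0.5445 0.0412] 0.0065
top orig sleeve 66 [ 0.4078 -0.2079] 0.0026
```

View pics/s4.png

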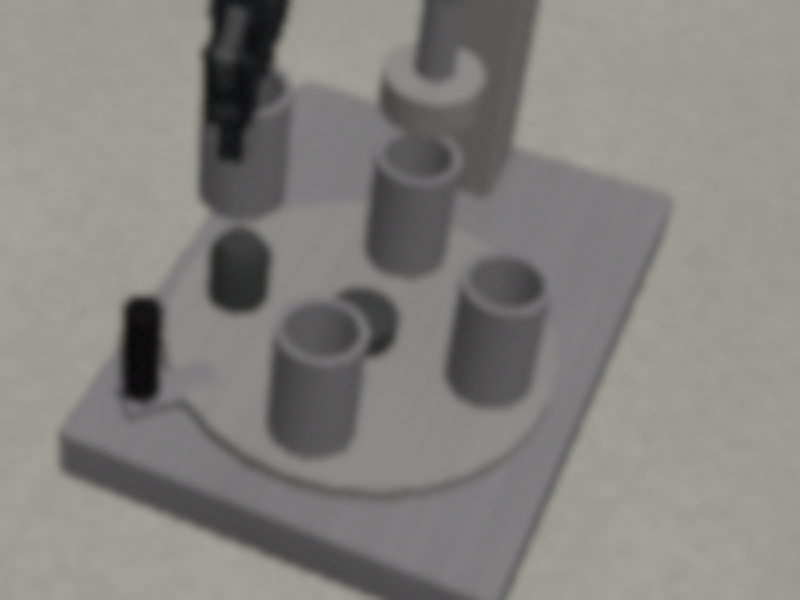

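```bash
cat > m.py <<'E'
from h import *
from scipy.optimize import least_squares
def fit(q,c0,rad,a,b,R=.034):
    s=q[(np.hypot(*(q[:,:2]-c0).T)<R)&(q[:,2]>a)&(q[:,2]<b)]
    f=lambda c:np.hypot(s[:,0]-c[0],s[:,1]-c[1])-rad
    return least_squares(f,c0,loss="soft_l1",f_scale=.001).x
def run(zb,n=5,c=(.5455,.039)):
    out=[]
    for i in range(n):
        p=camera("scene");q=pts(p)[p["range_z"]>0]
        A,B,C=[fit(q,c0,.026,.07,.125) for c0 in((.613,.131),(.6395,-.0255),(.705,.066))]
        out.append([*fit(q,c,.026,zb+.003,zb+.02),*fit(q,(.546,.0405),.0192,.065,.09),*A,*B,*C])
    m=np.mean(out,0).reshape(-1,2);print("held,spig,L,R,far\n",m.round(4),"sd",np.std(out,0).max().round(4))
    ax=(m[2]+m[3])/2;print("axis",ax,"spigot by symmetry",2*ax-m[4]," and",ax+np.array([m[2]-ax])@np.array([[0,1],[-1,0]]),"r",np.linalg.norm(m[2:]-ax,axis=1))
    shift()
E
python3 -c "
from m import *
run(.147)"
```

```text
held,spig,L,R,far
 [[ 0.5466  0.0371]
 [ 0.5461  0.0415]
 [ 0.6127  0.1327]
 [ 0.6384 -0.0253]
 [ 0.7044  0.0665]] sd 0.0002
axis [0.62551447 0.05367571] spigot by symmetry [0.54662313 0.04086617]  and [[0.5465102 0.0408206]] r [0.08004329 0.08004329 0.07992452]
t 5.15 [0.5459 0.0386 0.1922] heading 19.98 F [ 1.6  0.1 -2.6]
```

Request:
{"fn": "play_rows", "kwargs": {
  "plan": [
    [40,[0.003,-0.0087,0],0],
    [40,[0.003,-0.0087,0.025],0],
    [40,[0.003,-0.0087,0.05],0],
    [40,[0.003,-0.0087,0.075],0],
    [40,[0.003,-0.0087,0.075],0],
    [40,[0.003,-0.0087,0.075],0],
    [40,[0.003,-0.0087,0.075],0]
  ]
}}

```text
time_s: 5.85
eef_pos: [0.5462, 0.0429, 0.1623]
eef_rot: [0.0, 0.985, 0.174, 0.0]
wrist_force: [0.4, -0.6, -2.5]
opening: 0.599
grasp_force: 63.5
```

```bash
python3 -c "
from m import *
run(.117,c=(.546,.04))"
```

```text
held,spig,L,R,far
 [[ 0.5472  0.0417]
 [ 0.5461  0.0415]
 [ 0.6126  0.1327]
 [ 0.6384 -0.0252]
 [ 0.7043  0.0665]] sd 0.0002
axis [0.62547509 0.05372536] spigot by symmetry [0.54664321 0.04092565]  and [[0.54649988 0.04082033]] r [0.08002265 0.08002265 0.07986425]
t 6.1 [0.5462 0.0429 0.1625] heading 20.04 F [ 0.4  0.  -3.9]
```

Request:
{"fn": "play_rows", "kwargs": {
  "plan": [
    [40,[-0.002,0.0014,0.01],0],
    [40,[-0.002,0.0014,0.02],0],
    [40,[-0.002,0.0014,0.03],0],
    [40,[-0.002,0.0014,0.04],0],
    [40,[-0.002,0.0014,0.05],0],
    [40,[-0.002,0.0014,0.06],0],
    [40,[-0.002,0.0014,0.06],0]
  ]
}}

```text
time_s: 6.8
eef_pos: [0.5449, 0.0422, 0.1372]
eef_rot: [-0.0, 0.985, 0.174, -0.001]
wrist_force: [-0.8, 0.7, -2.9]
opening: 0.599
grasp_force: 63.5
```

Request:
{"fn": "play_rows", "kwargs": {
  "plan": [
    [40,[0,0,0.01],0],
    [40,[0,0,0.02],0],
    [40,[0,0,0.03],0],
    [40,[0,0,0.04],0],
    [40,[0,0,0.04],0]
  ]
}}

```text
time_s: 7.3
eef_pos: [0.5448, 0.0422, 0.1213]
eef_rot: [-0.0, 0.985, 0.174, -0.001]
wrist_force: [-0.4, -0.2, -2.4]
opening: 0.597
grasp_force: 63.5
```

Sliding freely. Bottom at about 0.076; go on to the face.

Request:
{"fn": "play_rows", "kwargs": {
  "plan": [
    [40,[0,0,0.01],0],
    [40,[0,0,0.02],0],
    [40,[0,0,0.028],0],
    [40,[0,0,0.034],0],
    [40,[0,0,0.034],0],
    [40,[0,0,0.034],0]
  ]
}}

```text
time_s: 7.9
eef_pos: [0.5454, 0.0422, 0.1085]
eef_rot: [0.0, 0.985, 0.174, 0.0]
wrist_force: [-0.4, -0.1, -2.9]
opening: 0.598
grasp_force: 63.5
```

Request:
{"fn": "play_rows", "kwargs": {
  "plan": [
    [40,[0,0,0.003],0],
    [40,[0,0,0.005],0],
    [40,[0,0,0.007],0],
    [40,[0,0,0.007],0],
    [40,[0,0,0.007],0]
  ]
}}

```text
time_s: 8.4
eef_pos: [0.5454, 0.0421, 0.1057]
eef_rot: [-0.0, 0.985, 0.174, -0.0]
wrist_force: [-0.5, -0.1, -2.1]
opening: 0.596
grasp_force: 63.5
```

Still about a millimetre above; release slowly from here and it drops home.

Request:
{"fn": "play_rows", "kwargs": {
  "plan": [
    [40,[0,0,0.002],0],
    [58,[0,0,0.002],0],
    [58,[0,0,0.002],0],
    [70,[0,0,0.002],0],
    [84,[0,0,0.002],0],
    [84,[0,0,0.002],0],
    [84,[0,0,0.002],0],
    [84,[0,0,0.002],0]
  ]
}}

```text
time_s: 9.2
eef_pos: [0.5454, 0.0422, 0.1049]
eef_rot: [-0.0, 0.985, 0.174, -0.0]
wrist_force: [-1.2, 0.2, -0.3]
opening: 0.983
grasp_force: 0.0
```

Run:
```python
from m import *
run(.07,1)
p=camera("scene");q=pts(p)[p["range_z"]>0]
for nm,c in(("L",(.613,.131)),("R",(.639,-.0255)),("new",(.547,.041))):
    s=q[(np.hypot(*(q[:,:2]-c).T)<.029)];s=s[(s[:,2]>.128)&(s[:,2]<.15)];print(nm,np.percentile(s[:,2],[50,90,97]).round(4),len(s))
cv2.imwrite("pics/s5.png",cv2.resize(p["image"][170:320,240:440,::-1],None,fx=4,fy=4,interpolation=cv2.INTER_CUBIC))
```

```text
held,spig,L,R,far
 [[ 0.5466  0.0414]
 [ 0.5508  0.0346]
 [ 0.6129  0.1326]
 [ 0.6383 -0.0252]
 [ 0.7045  0.0664]] sd 0.0
axis [0.62556281 0.05367213] spigot by symmetry [0.5466634  0.04091555]  and [[0.54666932 0.04098451]] r [0.07990719 0.07990719 0.07992401]
t 9.25 [0.5454 0.0422 0.1049] heading 20.04 F [0.1 0.4 0. ]
L [0.1354 0.1392 0.1403] 185
R [0.1363 0.1395 0.1403] 237
new [0.1368 0.1391 0.1402] 79
```

View pics/s5.png

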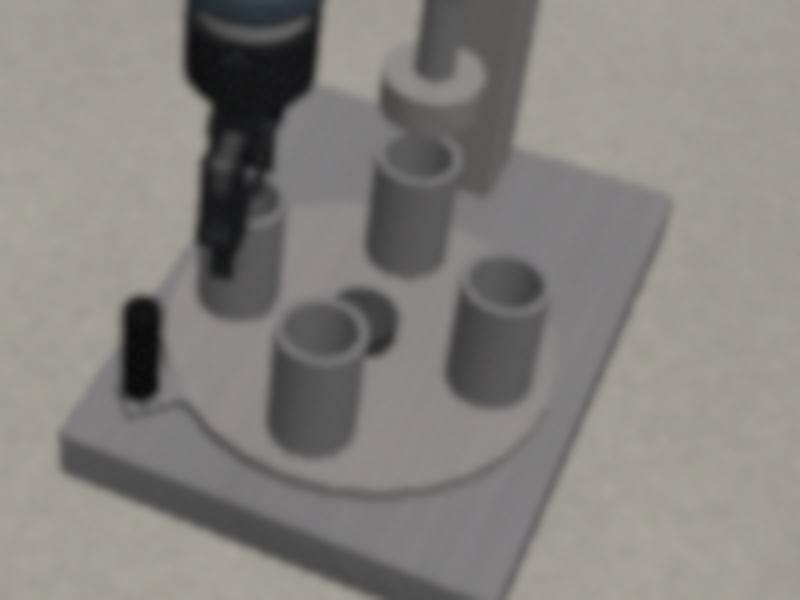

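Sleeve is home (crop 240,250), rim level with the fixed ones. Retreat up.

Request:
{"fn": "play_rows", "kwargs": {
  "plan": [
    [84,[0,0,-0.02],0],
    [84,[0,0,-0.07],0],
    [84,[0,0,-0.15],0],
    [84,[0,0,-0.22],0],
    [84,[0,0,-0.22],0],
    [84,[0,0,-0.22],0]
  ]
}}

```text
time_s: 9.9
eef_pos: [0.5459, 0.0421, 0.194]
eef_rot: [0.0, 0.985, 0.174, 0.001]
wrist_force: [0.5, -0.0, -0.3]
opening: 0.978
grasp_force: 0.0
```

Run:
```python
from h import *
shift((.5435,-.0595,.19),(.5435,-.0595,.095))
p=camera("scene");q=pts(p)[p["range_z"]>0]
for c in((.639,-.0255),(.547,.041)):
    s=q[(np.hypot(*(q[:,:2]-c).T)<.029)];s=s[(s[:,2]>.128)&(s[:,2]<.15)];print(np.percentile(s[:,2],[50,90,97]).round(4),((s.min(0)+s.max(0))/2).round(4))
```

```text
t 9.9 [0.5459 0.0421 0.194 ] heading 20.05 F [ 0.5 -0.  -0.3]
(0.5435, -0.0595, 0.19) [-0.0928  0.2366  0.0101]
(0.5435, -0.0595, 0.095) [-0.0932  0.2363  0.2476]
[0.1365 0.1397 0.1407] [ 0.6393 -0.0259  0.1354]
[0.1359 0.1392 0.1404] [0.5473 0.0402 0.1352]
```

Request:
{"fn": "play_rows", "kwargs": {
  "plan": [
    [60,[-0.03,0.08,0],-0.045],
    [60,[-0.06,0.16,0],-0.09],
    [60,[-0.09,0.22,0],-0.135],
    [60,[-0.093,0.2365,0],-0.18],
    [60,[-0.093,0.2365,0],-0.19],
    [60,[-0.093,0.2365,0.05],-0.19],
    [60,[-0.093,0.2365,0.05],-0.19]
  ]
}}

```text
time_s: 10.65
eef_pos: [0.5402, -0.0588, 0.1692]
eef_rot: [-0.003, 0.89, 0.456, -0.003]
wrist_force: [-0.4, 0.1, -0.5]
opening: 0.702
grasp_force: 0.0
```

Run:
```python
from h import *
shift((.5435,-.0595,.095))
p=camera("scene");cv2.imwrite("pics/s6.png",cv2.resize(p["image"][170:320,210:410,::-1],None,fx=4,fy=4,interpolation=cv2.INTER_CUBIC))
```

```text
t 10.65 [ 0.5402 -0.0588  0.1692] heading 54.21 F [-0.4  0.1 -0.5]
(0.5435, -0.0595, 0.095) [0.0038 0.0089 0.1853]
```

View pics/s6.png

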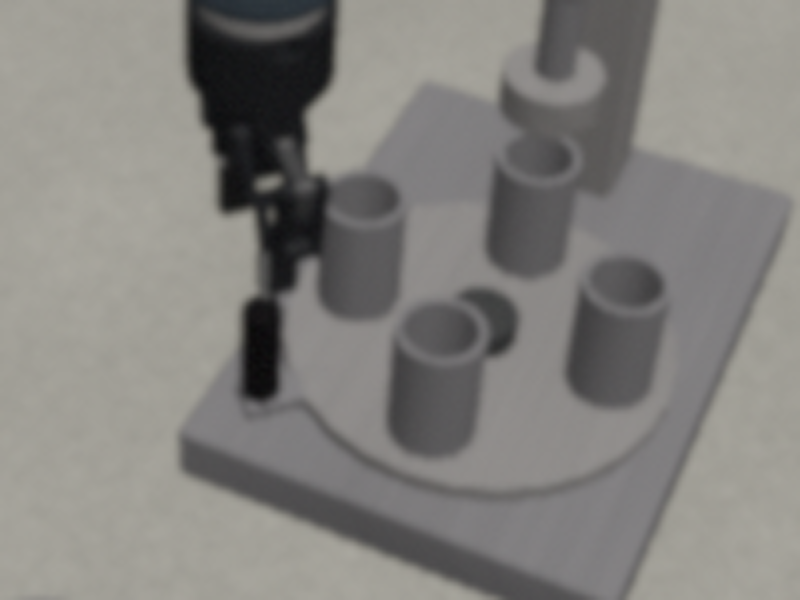

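Request:
{"fn": "play_rows", "kwargs": {
  "plan": [
    [60,[0,0,0.02],0],
    [60,[0,0,0.05],0],
    [60,[0,0,0.08],0],
    [60,[0,0,0.1],0],
    [60,[0,0,0.12],0],
    [60,[0,0,0.12],0]
  ]
}}

```text
time_s: 11.3
eef_pos: [0.542, -0.0591, 0.1234]
eef_rot: [-0.001, 0.89, 0.456, -0.001]
wrist_force: [-0.5, -0.1, 0.1]
opening: 0.705
grasp_force: 0.0
```

Request:
{"fn": "play_rows", "kwargs": {
  "plan": [
    [60,[0,0,0.025],0],
    [60,[0,0,0.05],0],
    [60,[0,0,0.07],0],
    [50,[0,0,0.07],0],
    [42,[0,0,0.07],0],
    [36,[0,0,0.07],0],
    [34,[0,0,0.07],0],
    [34,[0,0,0.07],0],
    [34,[0,0,0.07],0]
  ]
}}

```text
time_s: 12.2
eef_pos: [0.543, -0.0595, 0.0971]
eef_rot: [0.0, 0.89, 0.456, 0.0]
wrist_force: [-0.4, 0.4, -0.3]
opening: 0.398
grasp_force: 0.0
```

Run:
```python
from h import *
o=get_obs();w,x,y,z=o["eef_rot"];R=Ro.from_quat([x,y,z,w]);p=o["eef_pos"];print(p,o["wrist_force"],o["opening"]*85.4,o["grasp_force"])
ax=np.array([.6245,.0545,p[2]])
v=p-ax;print("r",np.hypot(*v[:2]),np.degrees(np.arctan2(v[1],v[0])))
v0=v*0.14/np.hypot(*v[:2])
for d in range(8,97,8):
    t=ax+Ro.from_euler("z",-d,degrees=True).apply(v0)
    print(d,(R.inv().apply(t-p)/.4).round(3),round(d/180,3))
```

```text
[ 0.5430084  -0.0595088   0.09714653] [-0.37458564  0.39316293 -0.26489226] 33.97618289798884 0.0
r 0.14013880966857967 -125.55655482264176
8 [ 0.004 -0.049 -0.   ] 0.044
16 [ 0.014 -0.097 -0.   ] 0.089
24 [ 0.03  -0.142 -0.   ] 0.133
32 [ 0.053 -0.186 -0.   ] 0.178
40 [ 0.081 -0.225 -0.   ] 0.222
48 [ 0.115 -0.261 -0.   ] 0.267
56 [ 0.154 -0.291 -0.   ] 0.311
64 [ 0.196 -0.315 -0.   ] 0.356
72 [ 0.241 -0.334 -0.   ] 0.4
80 [ 0.288 -0.346 -0.   ] 0.444
88 [ 0.337 -0.351 -0.   ] 0.489
96 [ 0.386 -0.349 -0.   ] 0.533
```

Request:
{"fn": "play_rows", "kwargs": {
  "plan": [
    [34,[0.001,-0.024,0],0.022],
    [34,[0.004,-0.049,0],0.044],
    [34,[0.008,-0.073,0],0.067],
    [34,[0.014,-0.097,0],0.089],
    [34,[0.021,-0.12,0],0.111],
    [34,[0.03,-0.142,0],0.133],
    [34,[0.041,-0.164,0],0.156],
    [34,[0.053,-0.186,0],0.178],
    [34,[0.066,-0.206,0],0.2],
    [34,[0.081,-0.225,0],0.222]
  ]
}}

```text
time_s: 13.2
eef_pos: [0.4889, 0.0179, 0.0974]
eef_rot: [0.002, 0.992, 0.123, 0.0]
wrist_force: [-1.8, -7.7, 2.4]
opening: 0.399
grasp_force: 3.4
```

Run:
```python
from m import *
shift()
p=camera("scene");q=pts(p)[p["range_z"]>0]
ax=np.array([.6255,.0537]);v=np.array([-.0789,-.0128])
# find table angle: fit score of the three other sleeve tops
best=min((sum(abs(np.hypot(*(fit(q,tuple(ax+Ro.from_euler("z",-a+k,degrees=True).apply([*v,0])[:2]),.026,.1,.135,.03)-(ax+Ro.from_euler("z",-a+k,degrees=True).apply([*v,0])[:2])))) for k in(90,180)),a) for a in range(20,60,2))
print(best)
```

```text
t 13.2 [0.4889 0.0179 0.0974] heading 14.11 F [-1.8 -7.7  2.4]
(np.float64(0.0025818269144640715), 36)
```

Request:
{"fn": "play_rows", "kwargs": {
  "plan": [
    [34,[0.001,-0.024,0],0.022],
    [34,[0.004,-0.049,0],0.044],
    [34,[0.008,-0.073,0],0.067],
    [34,[0.014,-0.097,0],0.089],
    [34,[0.021,-0.12,0],0.111],
    [34,[0.03,-0.142,0],0.133],
    [34,[0.041,-0.164,0],0.156],
    [34,[0.053,-0.186,0],0.178],
    [34,[0.066,-0.206,0],0.2],
    [34,[0.081,-0.225,0],0.222]
  ]
}}

```text
time_s: 14.25
eef_pos: [0.4981, 0.1151, 0.097]
eef_rot: [-0.0, 0.975, -0.223, 0.0]
wrist_force: [0.1, 0.2, 0.3]
opening: 0.399
grasp_force: 0.0
```

Request:
{"fn": "play_rows", "kwargs": {
  "plan": [
    [34,[0.001,-0.02,0],0.018],
    [34,[0.002,-0.04,0],0.037],
    [34,[0.005,-0.061,0],0.056],
    [34,[0.005,-0.061,0],0.056],
    [34,[0.005,-0.061,0],0.056],
    [34,[0.005,-0.061,0],0.056]
  ]
}}

```text
time_s: 14.85
eef_pos: [0.5101, 0.1355, 0.0968]
eef_rot: [0.0, 0.952, -0.306, -0.0]
wrist_force: [0.1, -0.3, 0.6]
opening: 0.396
grasp_force: 0.0
```

```bash
cat > ang.py <<'E'
from m import *
shift()
p=camera("scene");q=pts(p)[p["range_z"]>0]
ax=np.array([.6255,.0537]);v=np.array([-.0789,-.0128,0])
for k in(0,90,180,270):
    c=ax+Ro.from_euler("z",-90+k,degrees=True).apply(v)[:2];f=fit(q,tuple(c),.026,.085,.13)
    s=q[(np.hypot(*(q[:,:2]-f).T)<.029)];s=s[(s[:,2]>.128)&(s[:,2]<.15)]
    print(k,c.round(4),f.round(4),"r",np.hypot(*(f-ax)).round(4),"z97",np.percentile(s[:,2],97).round(4),"lag deg",np.degrees(np.arctan2(np.cross(c-ax,f-ax),np.dot(c-ax,f-ax))).round(2))
E
python3 ang.py 2>/dev/null
```

```text
t 14.85 [0.5101 0.1355 0.0968] heading -35.68 F [ 0.1 -0.3  0.6]
0 [0.6127 0.1326] [0.6116 0.132 ] r 0.0795 z97 0.1401 lag deg 0.87
90 [0.5466 0.0409] [0.547  0.0398] r 0.0798 z97 0.1404 lag deg 0.82
180 [ 0.6383 -0.0252] [ 0.6392 -0.0255] r 0.0804 z97 0.1406 lag deg 0.62
270 [0.7044 0.0665] [0.7044 0.0669] r 0.08 z97 0.1403 lag deg 0.31
```

Table at the second click within a degree. Open slightly, lift out, and retreat.

Request:
{"fn": "play_rows", "kwargs": {
  "plan": [
    [50,[0,0,0],0],
    [50,[0,0,0],0],
    [50,[0,0,-0.04],0],
    [50,[0,0,-0.09],0],
    [50,[0,0,-0.14],0],
    [50,[-0.05,0,-0.16],0],
    [50,[-0.15,0,-0.16],0],
    [50,[-0.2,0,-0.16],0],
    [50,[-0.2,0,-0.16],0],
    [50,[-0.2,0,-0.16],0]
  ]
}}

```text
time_s: 15.9
eef_pos: [0.4458, 0.1825, 0.1611]
eef_rot: [-0.0, 0.952, -0.306, 0.001]
wrist_force: [0.4, -0.4, -0.5]
opening: 0.584
grasp_force: 0.0
```

```bash
python3 ang.py 2>/dev/null
python3 - <<'E'
from h import *
p=camera("scene");cv2.imwrite("pics/s7.png",p["image"][:,:,::-1])
E
```

```text
t 15.9 [0.4458 0.1825 0.1611] heading -35.69 F [ 0.4 -0.4 -0.5]
0 [0.6127 0.1326] [0.6122 0.1319] r 0.0794 z97 0.1401 lag deg 0.46
90 [0.5466 0.0409] [0.5466 0.0406] r 0.08 z97 0.1403 lag deg 0.21
180 [ 0.6383 -0.0252] [ 0.6385 -0.0257] r 0.0805 z97 0.1402 lag deg 0.06
270 [0.7044 0.0665] [0.7045 0.0661] r 0.0799 z97 0.1405 lag deg -0.31
```

View pics/s7.png

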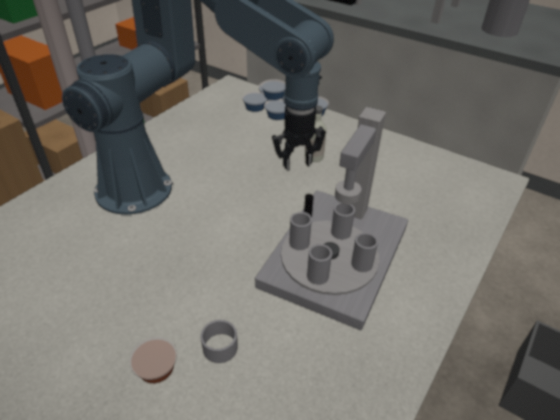

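All four sleeves stand on the table, with the new one under the head at (343,220). The gripper is clear at (300,150), and the tub, ring and bottle are undisturbed.

```bash
python3 -c "
from bench import *
print(hand_in())"
```

```text
the job is handed in; nothing more can be done
None
```

The slim sleeve is fully home on the spigot and the table has turned one click clockwise, so the sleeve stands under the sealing head (within about 1° by camera). The gripper is clear, the wide sleeve, tub and bottle were not touched, and the job was handed in at about 16 s; no verdict was returned.

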